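# Set out the honey tasting on the bakery counter

## Task

Pick out the three lidded honey jars from the crockery on the counter and stand each upright in the middle of the round wooden board that suits its size: the large jar on the large board, the medium one on the medium board, the small one on the small board, in whatever order you like. They are glass, so set them down gently rather than dropping them, keep them upright, and leave the cup, the ramekin, the muffin and the sugar shaker standing where they are.

Things in the scene. Friction and masses are not known exactly. Their poses are not given: they have to be found in the camera images.
- jar_large: The large of three lidded honey jars: upright amber glass cylinder with a white paper band and a bright steel screw lid, 62 mm diameter, 76 mm high overall (lid: top 14 mm, 58 mm diameter, fixed to the jar), about 320 g, closed and loose. Origin: centre of the underside; z up along the jar's axis.
- jar_medium: The medium of three lidded honey jars: upright amber glass cylinder with a white paper band and a bright steel screw lid, 50 mm diameter, 62 mm high overall (lid: top 14 mm, 46 mm diameter, fixed to the jar), about 170 g, closed and loose. Origin: centre of the underside; z up along the jar's axis.
- jar_small: The small of three lidded honey jars: upright amber glass cylinder with a white paper band and a bright steel screw lid, 38 mm diameter, 48 mm high overall (lid: top 14 mm, 34 mm diameter, fixed to the jar), about 80 g, closed and loose. Origin: centre of the underside; z up along the jar's axis.
- board_large: The large of three round tasting boards: a flat wooden disc, 120 mm diameter, 20 mm thick, fixed to the counter. Origin: centre of the underside, so its top is 20 mm above the origin; z up.
- board_medium: The medium of three round tasting boards: a flat wooden disc, 96 mm diameter, 20 mm thick, fixed to the counter. Origin: centre of the underside, so its top is 20 mm above the origin; z up.
- board_small: The small of three round tasting boards: a flat wooden disc, 72 mm diameter, 20 mm thick, fixed to the counter. Origin: centre of the underside, so its top is 20 mm above the origin; z up.
- cup: White ceramic coffee cup with a side handle, open on top, 64 mm diameter at the rim, 56 mm high (the handle sticks out along its +y, to 53 mm from the axis), loose; to be left alone. Origin: centre of the underside.
- ramekin: White ceramic ramekin without handle, open on top, 80 mm diameter at the rim, 42 mm high, loose; to be left alone. Origin: centre of the underside.
- muffin: Muffin in a brown case with a tan dome, 72 mm diameter, 63 mm high, loose; to be left alone. Origin: centre of the underside.
- shaker: Plain steel sugar shaker with a domed top, 52 mm diameter, 70 mm high, loose; to be left alone. Origin: centre of the underside.
Things that resemble listed ones, but are neither listed nor needed, are in the scene too. Leave any orange look-alike of the board_small alone. Leave any purple look-alike of the jar_small alone.

How it is judged:
By the outcome, as a careful person would: the job done as asked, in the order asked, and still so for the second after the job is handed in, with the robot touching nothing.
It also fails if it takes over 90 s, if anything falls off the work surface, if the arm or the gripper's body presses on something with over 40 N, if the wrist force passes 120 N, or if a joint passes its speed limit or range.

## Robot

A 6-joint arm with a two-finger parallel gripper is mounted at the origin on the work surface. World frame = base frame: x ahead of the robot, y to its left, z up, the work surface at z = 0. Lengths are in m, angles in rad, forces in N, time in s.
With the tool pointing down it reaches from about 0.4 to 0.825 m from the base axis. Payload 7 kg.
Tool frame: the origin (TCP) lies midway between the tips of the shut fingers; the grasp point (between the pads) lies 19 mm behind it; z points along the fingers, y is the line along which they close (so a half turn about z gives the same grasp; the last joint's range is limited). The gripper opens to 88 mm and grips with 3 to 60 N. Pads are 19 mm wide; open, the fingers measure 130 mm over their backs; the gripper's body (78 mm by 193 mm) begins 47 mm behind the grasp point.
Start: joints at [1.54, 0.359, 0.012, 0, -1.224, -0.288], TCP at [0.212, 0.641, 0.227] pointing down, gripper open.
Joint ranges: [-3.07, 3.07], [-1.43, 2.12], [-1.02, 1.25], [-3.03, 1.67], [-3.05, -0], [-3.03, 3.03]. Speed limits (rad/s): [2.39, 2.39, 3.01, 3.14, 3.14, 3.14].

## Interface

Orientations are given as a unit quaternion [x, y, z, w].
In Python, from plant import ctrl gives the robot as it stands. The module is installed in compiled form; this text tells all that it offers.
- The arm moves only by the shell command python3 -m handwheel 'ROWS' [FORCE]. ROWS is JSON, a list of rows, each a list of 5 numbers: the shift along the tool's x, y, z in cm, then the turn about the tool's z in rad, then the closure, from -1 (fully open) to 1 (shut). A call has 1 to 5 rows; each row shifts and turns the commanded pose from where the row before left it, along the tool's axes as they then stand; what a row does not reach is not made up. A row lasts 1/12 s, in which the tool goes at most 41.7 mm and 7.16 degrees, less where a joint would pass 70% of its speed; a pose out of reach is approached as far as the arm can. A call is refused whole if a number of a shift passes 4.17 or a number of a turn 0.125, either way. A call with a gripper value outside its range is refused whole. The fingers move at their own pace and stop on an object; FORCE is the grip in N (left out, the last holds). Time passes only in rows, so rows that do not move let the fingers close. It gives the time, the measured TCP pose, the force, the opening and the grip force at its end, in the units of the state.
- ctrl.get_state(): the state, without advancing time (a new reading comes with each control period).
- ctrl.snapshot(name): name is "scene" or "top" or "wrist"; returns a dict with "frame" (400x640x3 uint8, red, green, blue), "fx", "fy", "cx", "cy" (pixels), "origin" and "orientation" of the camera in the world. Camera axes: x right, y down, z forward; pixel columns grow to the right and rows downward; lengths in m; the calibration is good to about 2 mm. A picture is of the moment at which its call begins. There is no depth.
- ctrl.sign_off(): hands the job in; it is judged then, once.
The state is a dict: "time": time; "qpos": joint angles; "dq": joint speeds; "tau": joint torques, N m; "position": TCP position; "orientation": TCP orientation; "contact_force": force on the tool from outside, world axes, zero at the start; "ft_torque": the same for the moment, N m; "opening": finger opening in m; "finger_force": force on a finger pad.
Only numpy, scipy, OpenCV 4.12 (cv2) and the standard library are available. Lean on these libraries where they do the work, as an engineer would, in place of code of your own. Each camera call takes 0.05 s, during which the arm holds its last target. There are 200 camera calls.

## Working session

There is one attempt and no reset: what is moved stays moved. The work goes in short steps, Python scripts to look and compute and a shell command to move; the robot and the scene stay as the last step left them, time stands still between calls to the robot, and variables do not carry over. Pictures are saved under pics/ and viewed, at most 14 in all, crops included, and the job is handed in when it is done.

```bash
mkdir -p pics; python3 - <<'E'
from plant import ctrl
import cv2,pickle
d={}
for n in("top","scene"):
    s=ctrl.snapshot(n);d[n]=s
    cv2.imwrite(f"pics/{n}0.png",s["frame"][:,:,::-1]);print(n,s["fx"],s["cx"],s["cy"],s["origin"],s["orientation"])
pickle.dump(d,open("s0.pkl","wb"))
s=ctrl.get_state();print(s)
E
```

```text
top 510.8257796720586 320.8130209215918 195.31150537662057 [ 0.39026449 -0.00298032  1.63928557] [-0.69634063  0.71533598 -0.04702869  0.03453215]
scene 506.30786927605834 320.9381263525798 192.1745546843927 [1.36400553 0.69395998 0.75030231] [ 0.36011224  0.8005375  -0.4401093  -0.18911026]
{'time': 0.1, 'qpos': array([ 1.54008602e+00,  3.59297685e-01,  1.11680012e-02, -3.43411444e-04,
       -1.22413890e+00, -2.88106778e-01]), 'dq': array([-1.18041833e-03,  9.25537601e-05,  1.27290922e-03,  1.78183576e-04,
       -8.94095319e-04,  2.61291609e-04]), 'tau': array([-1.92010862e-05, -5.84162486e+01,  2.93753850e+01,  7.01552868e+00,
        1.02069316e-02, -4.36278708e-05]), 'position': array([0.21144607, 0.64055289, 0.22572911]), 'orientation': array([ 9.87311780e-01, -1.58791944e-01, -6.56360543e-05,  7.50762871e-04]), 'contact_force': array([ 0.24623453,  0.07732068, -0.28742639]), 'ft_torque': array([0.00885286, 0.01731334, 0.03442184]), 'finger_force': 0.0, 'opening': 0.08784556875616759}
```

View pics/top0.png

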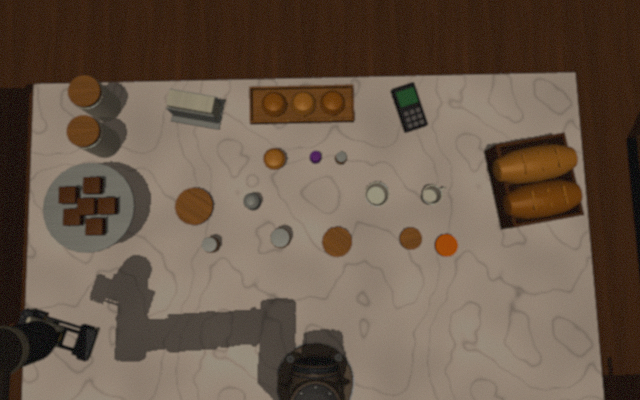

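View pics/scene0.png

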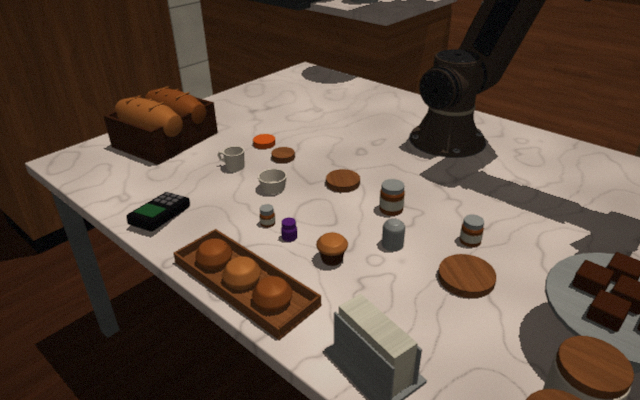

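The top picture shows the large, medium and small boards at (194,206), (336,241) and (410,238). The orange look-alike board is at (446,245).

Things that could be taken for a jar:
- Steel tops at (281,236), (211,243) and (341,157). The scene view shows a paper band and amber glass on these, at (392,197), (472,231) and (267,215), so they are the large, medium and small jars.
- The sugar shaker at (252,200), domed with no band.
- The purple jar at (316,157).
- The ramekin at (376,194), the cup at (430,194) and the muffin at (275,158).

Next I check the choice in one crop and measure.

```bash
cat > h.py <<'E'
import numpy as np,cv2
from scipy.spatial.transform import Rotation as R
def ray(s,u,v):
    d=np.array([(u-s["cx"])/s["fx"],(v-s["cy"])/s["fy"],1.]); return R.from_quat(s["orientation"]).apply(d)
def plane(s,u,v,z):
    d=ray(s,u,v);o=np.array(s["origin"]);return o+d*(z-o[2])/d[2]
def proj(s,p):
    c=R.from_quat(s["orientation"]).inv().apply(np.array(p)-s["origin"]);return s["cx"]+s["fx"]*c[0]/c[2],s["cy"]+s["fy"]*c[1]/c[2]
def blobs(mask,amin=20):
    c,_=cv2.findContours(mask.astype(np.uint8),cv2.RETR_EXTERNAL,cv2.CHAIN_APPROX_NONE)
    return [k for k in c if cv2.contourArea(k)>amin]
E
python3 - <<'E'
from h import *
import pickle
d=pickle.load(open("s0.pkl","rb"));s=d["top"]
f=s["frame"].astype(int);r,b=f[...,0],f[...,2]
roi=np.zeros(r.shape,bool);roi[140:262,155:470]=1
print("marble",f[215,300],"lid",f[236,281],f[243,211],f[157,341],"board",f[206,194])
for nm,m in(("warm",(r-b>35)&roi),("steel",(r-b<6)&roi)):
    for k in blobs(m,25):
        (u,v),(w,h),_=cv2.minAreaRect(k);z=.02 if nm=="warm" else .06
        p=plane(s,u,v,z);sc=s["fx"]/(s["origin"][2]-z)
        print(nm,round(u,1),round(v,1),"xy@%.2f"%z,p.round(3)[:2],"size mm",round(1e3*(w+1)/sc),round(1e3*(h+1)/sc))
a=cv2.resize(s["frame"][140:262,155:470],None,fx=2.5,fy=2.5,interpolation=2)
t=d["scene"]["frame"][125:290,215:500]
a=a[:,:,::-1];t=cv2.resize(t,(788,456))[:,:,::-1]
cv2.imwrite("pics/crop1.png",np.vstack([a,t])[:0+600*2] if 0 else t)
E
```

```text
marble [153 137 121] lid [120 118 108] [127 122 113] [113 109  99] board [104  63  18]
warm 446.5 245.0 xy@0.02 [ 0.409 -0.428] size mm 79 76
warm 411.0 238.0 xy@0.02 [ 0.434 -0.316] size mm 73 73
warm 337.0 242.0 xy@0.02 [ 0.428 -0.081] size mm 98 98
warm 193.0 205.5 xy@0.02 [0.556 0.372] size mm 122 122
warm 273.8 158.3 xy@0.02 [0.701 0.114] size mm 70 73
steel 315.0 156.5 xy@0.06 [ 0.696 -0.019] size mm 37 34
```

View pics/crop1.png

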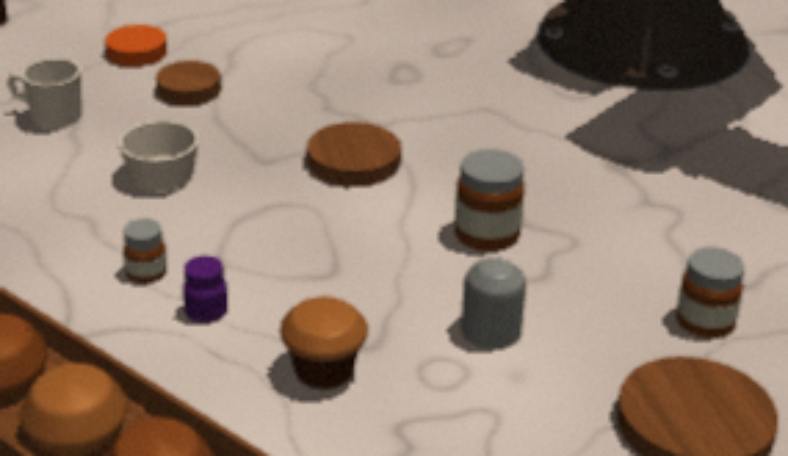

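The crop confirms the choice. The three banded jars are the targets, and the shaker, purple jar, orange disc and the rest stay put. The boards measure 122, 98 and 73 mm, which matches the sizes given. Next I measure the lids in both views.

```bash
cat >> h.py <<'E'
def lsq(ss,uvs):  # nearest point of rays
    A=np.zeros((3,3));b=np.zeros(3)
    for s,(u,v) in zip(ss,uvs):
        d=ray(s,u,v);d/=np.linalg.norm(d);P=np.eye(3)-np.outer(d,d);A+=P;b+=P@s["origin"]
    return np.linalg.solve(A,b)
def togo(st,tgt,z=None):  # shift in tool axes, cm
    t=np.array(list(tgt)[:2]+[st["position"][2] if z is None else z])
    return (100*R.from_quat(st["orientation"]).inv().apply(t-st["position"])).round(2)
E
python3 - <<'E'
from h import *
import pickle
d=pickle.load(open("s0.pkl","rb"));s=d["top"];c=d["scene"]
# lid ring: darker/cooler than marble, local window
for nm,(u0,v0),(a,b),h,D in(("L",(281,236),(392,184),.076,58),("M",(211,243),(472,221),.062,46),("S",(341,157),(267,209),.048,34)):
    w=14 if nm=="L" else 11
    f=s["frame"][v0-w:v0+w,u0-w:u0+w].astype(int);m=(f[...,0]-f[...,2]<22)
    k=max(blobs(m,5),key=cv2.contourArea);(x,y),(ww,hh),_=cv2.minAreaRect(k)
    sc=s["fx"]/(s["origin"][2]-h);u,v=u0-w+x,v0-w+y
    w=20;f=c["frame"][b-w:b+w,a-w:a+w].astype(int);m=(f[...,0]-f[...,2]<14)&(np.arange(2*w)[:,None]<w+8)
    p=plane(s,u,v,h)
    print(nm,(round(u,1),round(v,1)),"size",round(1e3*(ww+1)/sc),round(1e3*(hh+1)/sc),D,"xy",p.round(3)[:2],"lid top in scene px",np.round(proj(c,p),1),"r",np.hypot(*p[:2]).round(3))
E
```

```text
L (281.5, 235.5) size 67 67 58 xy [0.451 0.09 ] lid top in scene px [389.2 183.9] r 0.46
M (211.8, 242.9) size 51 69 46 xy [0.435 0.305] lid top in scene px [469.1 218.2] r 0.531
S (340.9, 156.3) size 35 35 34 xy [ 0.697 -0.101] lid top in scene px [266.3 206.9] r 0.704
```

```bash
python3 -m handwheel '[[3,2.4,0,0,-1],[3,2.4,0,0,-1],[3,2.4,0,0,-1],[3,2.4,0,0,-1],[3,2.4,0,0,-1]]'; python3 -m handwheel '[[3,2.4,0,0,-1],[3,2.4,0,0,-1],[3,2.4,0,0,-1],[2,1.4,0,0,-1],[0,0,0,0,-1]]'
python3 - <<'E'
from h import *
from plant import ctrl
import pickle
s=ctrl.snapshot("wrist");st=ctrl.get_state();pickle.dump((s,st),open("w1.pkl","wb"))
cv2.imwrite("pics/w1.png",s["frame"][:,:,::-1]);print(s["origin"],R.from_quat(s["orientation"]).as_matrix().round(3).tolist(),s["fx"],st["position"],st["qpos"].round(2),"togo",togo(st,(.435,.305)))
print("predict lid px",proj(s,(.435,.305,.062)))
E
```

```text
time: 0.52
position: [0.3169, 0.4782, 0.2262]
orientation: [0.987, -0.159, -0.0, 0.0]
contact_force: [-0.4, -0.2, -0.4]
opening: 0.0873
finger_force: 0.0
time: 0.93
position: [0.3954, 0.3602, 0.2266]
orientation: [0.987, -0.16, -0.0, 0.0]
contact_force: [-0.4, -0.0, 0.1]
opening: 0.0877
finger_force: 0.0
[0.45954207 0.33858855 0.38515605] [[-0.317, -0.918, -0.239], [-0.948, 0.307, 0.079], [0.001, 0.251, -0.968]] 337.70738196678406 [0.39484689 0.36181604 0.22657096] [ 1.11  0.13 -0.29 -0.   -1.15  0.14] togo [5.61 4.12 0.  ]
predict lid px (np.float64(355.2357883108275), np.float64(128.01062135780745))
```

View pics/w1.png

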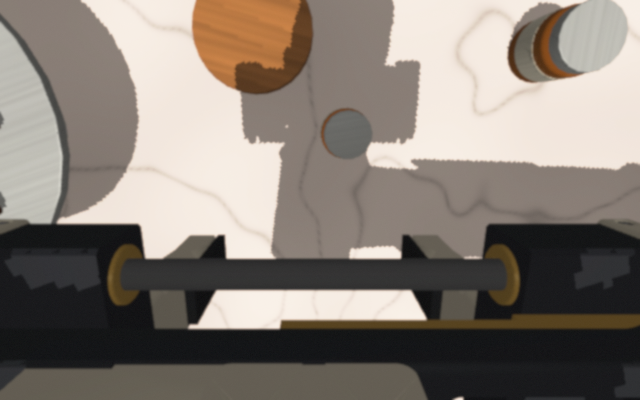

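The wrist view shows the medium jar's lid at about (346,134), the large jar at upper right with its lid at (593,35), and the large board at (252,40). I fit the lid circles.

```bash
cat >> h.py <<'E'
def lid(s,uv,rad,z):
    """circle near a predicted pixel, by Hough on a window -> pixel, radius, xy at z"""
    g=cv2.medianBlur(cv2.cvtColor(s["frame"],cv2.COLOR_RGB2GRAY),3)
    u0,v0=[int(round(t)) for t in uv];w=int(rad*1.9)
    a,b=max(v0-w,0),max(u0-w,0);win=g[a:v0+w,b:u0+w]
    c=cv2.HoughCircles(win,cv2.HOUGH_GRADIENT_ALT,1,10,param1=100,param2=.6,minRadius=int(rad*.8),maxRadius=int(rad*1.2))
    if c is None:return None
    return [(round(float(x+b),1),round(float(y+a),1),round(float(r),1),plane(s,x+b,y+a,z)[:2].round(4).tolist()) for x,y,r in c.reshape(-1,c.shape[-1])[:,:3]]
E
python3 - <<'E'
from h import *
import pickle
s,st=pickle.load(open("w1.pkl","rb"))
print(lid(s,(346,134),24,.062));print(lid(s,(593,35),36,.076))
# lid as hue mask (cool) 
f=s["frame"].astype(int);print(f[134,346],f[120,300],f[134,324])
m=np.zeros(f.shape[:2],bool);m[100:168,310:382]=1;m&=(f[...,0]-f[...,2]<6)
for k in blobs(m,300):
  (u,v),r=cv2.minEnclosingCircle(k);print(u,v,r,cv2.fitEllipse(k),plane(s,u,v,.062))
print("board px",proj(s,(.556,.372,.02)))
E
```

```text
[(346.0, 132.0, 24.5, [0.4342, 0.3143])]
[(591.0, 37.0, 35.9, [0.4449, 0.0972])]
[105 105 101] [135 124 117] [102  90  83]
348.0479736328125 134.34861755371094 23.05071258544922 ((347.7259826660156, 134.1569366455078), (43.932456970214844, 45.04753112792969), 25.047815322875977) [0.43156108 0.31308227 0.062     ]
board px (np.float64(249.70192028596168), np.float64(29.327903891025784))
```

```bash
python3 -m handwheel '[[2.5,1.7,2,0,-1],[2.6,1.8,2,0,-1],[0,0,3,0,-1],[0,0,2,0,-1],[0,0,0,0,-1]]'|sed -n 1,2p
python3 - <<'E'
from h import *
from plant import ctrl
import pickle
s=ctrl.snapshot("wrist");st=ctrl.get_state();pickle.dump((s,st),open("w2.pkl","wb"))
cv2.imwrite("pics/w2.png",s["frame"][:,:,::-1]);print(st["position"],togo(st,(.432,.313)),proj(s,(.432,.313,.062)),proj(s,st["position"]))
E
```

```text
time: 1.4
position: [0.4294, 0.3126, 0.1322]
[0.43033148 0.31386344 0.13469214] [ 0.19  0.03 -0.  ] (np.float64(310.3940889699058), np.float64(209.5902810984722)) (np.float64(309.6477319458717), np.float64(253.60474233980887))
```

View pics/w2.png

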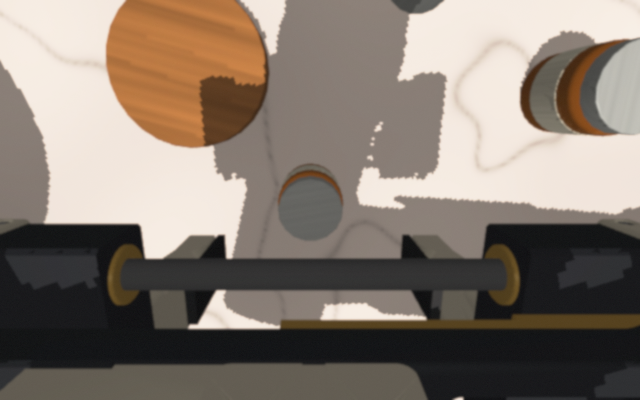

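The lid is centred at about (310,208), against a predicted (310,210), so I am aligned. I descend and grip.

```bash
python3 -m handwheel '[[0.2,0,3,0,-1],[0,0,3,0,-1],[0,0,3,0,-1],[0,0,2,0,-1],[0,0,1.2,0,-1]]' 20|sed -n '1,2p;4p'; python3 -m handwheel '[[0,0,0,0,-0.2],[0,0,0,0,0.3],[0,0,0,0,1],[0,0,0,0,1],[0,0,0,0,1]]' 20
```

```text
time: 1.87
position: [0.4329, 0.3149, 0.0137]
contact_force: [-1.0, 1.2, 0.6]
time: 2.28
position: [0.4338, 0.315, 0.016]
orientation: [0.987, -0.159, 0.001, -0.001]
contact_force: [0.0, 0.1, -0.2]
opening: 0.0599
finger_force: 0.0
```

```bash
python3 -m handwheel '[[0,0,0,0,1],[0,0,0,0,1],[0,0,0,0,1],[0,0,0,0,1],[0,0,0,0,1]]' 20; python3 -c "
from plant import ctrl
s=ctrl.get_state();print(s['position'],s['orientation'],s['qpos'].round(3))"
```

```text
time: 2.7
position: [0.4335, 0.3142, 0.0153]
orientation: [0.987, -0.159, 0.0, -0.0]
contact_force: [-2.6, -1.2, 6.3]
opening: 0.0491
finger_force: 20.0
[0.43346358 0.31423309 0.0153377 ] [ 9.87331935e-01 -1.58667808e-01  2.24764672e-04 -3.56416107e-04] [ 0.994  0.367 -0.546  0.    -0.657  0.258]
```

The grip is good: 49 mm opening at 20 N. I lift and carry toward the medium board, looking on the way.

```bash
python3 -m handwheel '[[0,0,-1.5,0,1],[0,0,-3,0,1],[0,0,-3,0,1],[0,0,-3,0,1],[0.6,2,-2,0,1]]'|sed -n '2p;5,6p'; python3 -m handwheel '[[1.1,3.5,0,0,1],[1.1,3.5,0,0,1],[1.1,3.5,0,0,1],[1.1,3.5,0,0,1],[1.1,3.5,0,0,1]]'|sed -n '2p;5,6p';python3 -m handwheel '[[1.1,3.5,0,0,1],[1.1,3.5,0,0,1],[0.5,2,0,0,1],[0,0,0,0,1],[0,0,0,0,1]]'|sed -n '2p;4,6p'
python3 - <<'E'
from h import *
from plant import ctrl
import pickle
s=ctrl.snapshot("wrist");st=ctrl.get_state();pickle.dump((s,st),open("w3.pkl","wb"))
cv2.imwrite("pics/w3.png",s["frame"][:,:,::-1]);print(st["position"],st["qpos"].round(2),togo(st,(.428,-.081)),proj(s,(.428,-.081,.02)),proj(s,(.451,.095,.076)))
E
```

```text
position: [0.4341, 0.296, 0.1426]
opening: 0.0496
finger_force: 20.0
position: [0.4293, 0.108, 0.1396]
opening: 0.0487
finger_force: 20.0
position: [0.4272, 0.0146, 0.1396]
contact_force: [-0.4, 1.2, -1.6]
opening: 0.049
finger_force: 20.0
[0.42748469 0.0154391  0.13964532] [ 0.5   0.02 -0.63 -0.   -0.92  0.75] [ 3.09  9.14 -0.  ] (np.float64(422.51940966591417), np.float64(159.92886264951488)) (np.float64(191.2121090430077), np.float64(219.76748146790737))
```

View pics/w3.png

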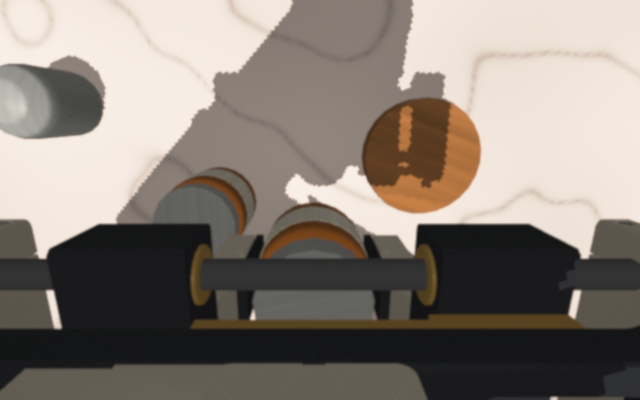

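The wrist view shows the medium board, unobstructed, at about (422,155). The jar is held upright with its base's far edge at about (312,205). The large jar is at (200,215) and the shaker at (45,100).

```bash
cat >> h.py <<'E'
def board(s,uv,w,z=.02):
    f=cv2.cvtColor(s["frame"],cv2.COLOR_RGB2HSV);u0,v0=uv;m=np.zeros(f.shape[:2],bool)
    m[max(v0-w,0):v0+w,max(u0-w,0):u0+w]=1;m&=f[...,1]>120
    k=cv2.convexHull(max(blobs(m,200),key=cv2.contourArea));(u,v),ax,_=cv2.fitEllipse(k)
    q=np.array([plane(s,*p[0],z)[:2] for p in k]);c,r=cv2.minEnclosingCircle(q.astype(np.float32)*1000)
    return (u,v),ax,plane(s,u,v,z)[:2].round(4),"hull circle mm",np.round(c,1),round(r,1)
E
python3 - <<'E'
from h import *
import pickle
s,st=pickle.load(open("w3.pkl","rb"))
print(board(s,(422,155),70))
p=plane(s,312,204.5,.124);print(-togo(st,p)[:2]*-10)
E
```

```text
((421.3367614746094, 154.66897583007812), (111.17616271972656, 118.69322204589844), array([ 0.4325, -0.0811]), 'hull circle mm', array([430.6, -80.1]), 48.0)
[20.9  0.6]
```

```bash
python3 -m handwheel '[[1.2,3,0,0,1],[1.2,3,0,0,1],[1.2,3,0,0,1],[0,0,2,0,1],[0,0,3,0,1]]'|sed -n '2p;4,6p'; python3 -m handwheel '[[0,0,2.5,0,1],[0,0,1.5,0,1],[0,0,0.5,0,1],[0,0,0,0,1],[0,0,0,0,1]]'|sed -n '1,2p;4,6p'
```

```text
position: [0.4362, -0.0812, 0.0912]
contact_force: [0.6, 0.9, -2.8]
opening: 0.0494
finger_force: 20.0
time: 4.83
position: [0.4342, -0.0803, 0.045]
contact_force: [0.5, -1.1, -1.8]
opening: 0.0494
finger_force: 20.0
```

```bash
python3 -m handwheel '[[0,0,0.3,0,1],[0,0,0.2,0,1],[0,0,0.2,0,1],[0,0,0.1,0,1],[0,0,0,0,1]]'|sed -n '2p;4p'; python3 -m handwheel '[[0,0,0.1,0,1],[0,0,0,0,1]]'|sed -n '2p;4p'; python3 -m handwheel '[[0,0,0.1,0,1],[0,0,0,0,1]]'|sed -n '2p;4p'
```

```text
position: [0.4335, -0.081, 0.0366]
contact_force: [0.1, -0.4, -1.9]
position: [0.4335, -0.081, 0.0356]
contact_force: [0.3, -0.4, -1.3]
position: [0.4336, -0.081, 0.0353]
contact_force: [-3.3, 0.8, 11.6]
```

The jar has touched down (11.6 N, glass on board). I release, rise and check.

```bash
python3 -m handwheel '[[0,0,0,0,0],[0,0,0,0,-0.3],[0,0,0,0,-0.6],[0,0,0,0,-0.6],[0,0,0,0,-0.6]]'|sed -n '2p;4,6p'; python3 -m handwheel '[[0,0,-1,0,-0.6],[0,0,-3,0,-0.6],[0,0,-4,0,-0.6],[0,0,-4,0,-0.6],[-4,0,-2,0,-0.6]]'|sed -n '1,2p;4,6p';  python3 -m handwheel '[[-2,0,0,0,-0.6],[0,0,0,0,-0.6]]'|sed -n '2p'
python3 - <<'E'
from h import *
from plant import ctrl
import pickle
s=ctrl.snapshot("wrist");st=ctrl.get_state();pickle.dump((s,st),open("w4.pkl","wb"))
cv2.imwrite("pics/w4.png",s["frame"][:,:,::-1]);print(st["position"],st["qpos"].round(2),togo(st,(.697,-.101)),proj(s,(.431,-.0805,.02)),proj(s,(.431,-.0805,.082)))
E
```

```text
position: [0.4335, -0.081, 0.0345]
contact_force: [0.2, -0.5, -0.8]
opening: 0.0682
finger_force: 0.0
time: 6.42
position: [0.4045, -0.0692, 0.1781]
contact_force: [1.7, 1.8, 3.1]
opening: 0.0699
finger_force: 0.0
position: [0.3766, -0.0626, 0.1743]
[ 0.37804018 -0.06269994  0.17399502] [ 0.36 -0.1  -0.66 -0.   -1.01  0.89] [31.5  -6.33  0.07] (np.float64(313.16963606625404), np.float64(126.28398610499495)) (np.float64(312.9361116804486), np.float64(129.10477237996065))
```

View pics/w4.png

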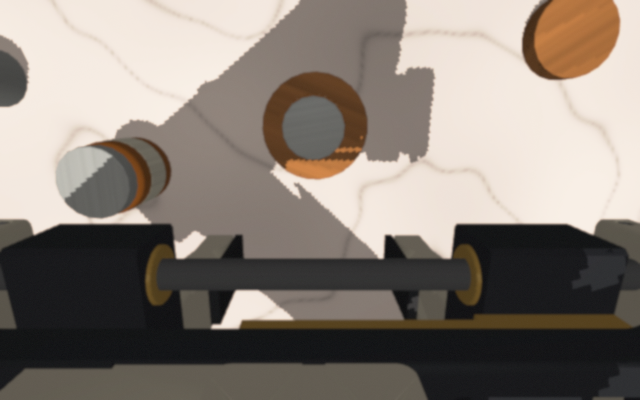

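The medium jar's lid is at (314,127), inside its board at (315,126), so it is centred within about 2 mm. The small board at (573,38) and the large jar at (97,180) are visible too, so I measure them and then go to the small jar.

```bash
python3 - <<'E'
from h import *
import pickle
s,st=pickle.load(open("w4.pkl","rb"))
print("small board",board(s,(573,38),60)); print("large jar",lid(s,(97,180),40,.076))
print("med jar",lid(s,(313,128),31,.082))
E
for i in 1; do :; done
python3 -m handwheel '[[2,-0.4,0,0,-0.6],[3.6,-0.7,0,0,-0.6],[3.6,-0.7,0,0,-0.6],[3.6,-0.7,0,0,-0.6],[3.6,-0.7,0,0,-0.6]]'|sed -n '2p'
python3 -m handwheel '[[3.6,-0.7,0,0,-0.6],[3.6,-0.7,0,0,-0.6],[3.6,-0.7,0,0,-0.6],[2,-0.4,0,0.12,-0.6],[0,0,0,0.12,-0.6]]'|sed -n '2p'
python3 -m handwheel '[[0,0,0,0.12,-0.6],[0,0,0,0.12,-0.6],[0,0,0,0.12,-0.6],[0,0,0,0.12,-0.6],[0,0,0,0.12,-0.6]]'|sed -n '2p'
python3 -m handwheel '[[0,0,0,0.12,-0.6],[0,0,0,0.12,-0.6],[0,0,0,0.12,-0.6],[0,0,0,0,-0.6],[0,0,0,0,-0.6]]'|sed -n '2,3p'
python3 - <<'E'
from h import *
from plant import ctrl
import pickle
s=ctrl.snapshot("wrist");st=ctrl.get_state();pickle.dump((s,st),open("w5.pkl","wb"))
cv2.imwrite("pics/w5.png",s["frame"][:,:,::-1]);print(st["position"],st["qpos"].round(2),togo(st,(.697,-.101)),proj(s,(.697,-.101,.048)),proj(s,(.696,-.019,.048)))
E
```

```text
small board ((570.9025268554688, 33.82500076293945), (81.28630065917969, 104.12139892578125), array([ 0.435 , -0.3117]), 'hull circle mm', array([ 434.5, -311.1]), 39.7)
large jar [(102.0, 184.0, 43.3, [0.4427, 0.0883]), (102.0, 184.0, 35.5, [0.4427, 0.0883])]
med jar [(316.0, 125.0, 31.6, [0.4331, -0.0835])]
position: [0.547, -0.0848, 0.1721]
position: [0.678, -0.1016, 0.1699]
position: [0.6746, -0.1009, 0.1715]
position: [0.6744, -0.1008, 0.1719]
orientation: [0.727, -0.687, -0.0, 0.001]
[ 0.67442883 -0.10069507  0.17220137] [ 0.14  0.41 -0.04  0.   -1.12 -0.08] [ 0.16 -2.25 -0.  ] (np.float64(286.98647056784), np.float64(193.88363769193307)) (np.float64(284.9095445534494), np.float64(280.62721262908786))
```

View pics/w5.png

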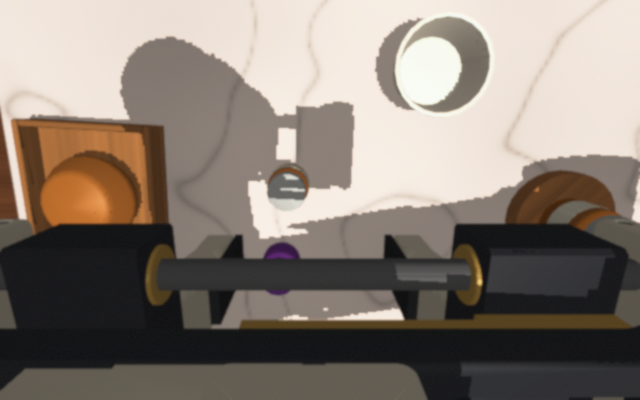

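The wrist view shows the small jar's steel lid at about (288,191), against a predicted (287,194). The purple look-alike is at (281,268), to be avoided, and the ramekin is at (445,63).

```bash
python3 - <<'E'
from h import *
import pickle
s,st=pickle.load(open("w5.pkl","rb"))
print(lid(s,(288,191),20,.048))
p=plane(s,288,190.5,.048);print(p,togo(st,p))
E
```

```text
[(287.0, 183.0, 19.8, [0.6973, -0.1105])]
[ 0.69623865 -0.10402281  0.048     ] [ 0.45 -2.16 -0.  ]
```

```bash
python3 -m handwheel '[[0.5,-2.2,1,0,-0.6],[0,0,3,0,-0.6],[0,0,3,0,-0.6],[0,0,2,0,-0.6],[0,0,0,0,-0.6]]' 15|sed -n '1,2p;4p'
python3 - <<'E'
from h import *
from plant import ctrl
import pickle
s=ctrl.snapshot("wrist");st=ctrl.get_state();pickle.dump((s,st),open("w6.pkl","wb"))
cv2.imwrite("pics/w6.png",s["frame"][130:330,150:470,::-1]);print(st["position"],togo(st,(.6962,-.104)),proj(s,(.6962,-.104,.048)))
E
```

```text
time: 8.77
position: [0.6933, -0.1043, 0.0773]
contact_force: [-0.2, -0.4, -0.1]
[ 0.69489795 -0.10448172  0.08039404] [-0.04 -0.13 -0.  ] (np.float64(308.1923825251674), np.float64(233.2669060088873))
```

View pics/w6.png

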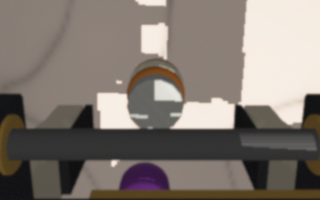

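The lid is at crop (156,103), which is (306,233) in the full picture against a predicted (308,233). I am aligned and clear of the purple jar, so I descend and grip.

```bash
python3 -m handwheel '[[0,-0.1,2.5,0,-0.6],[0,0,2,0,-0.6],[0,0,1.5,0,-0.6],[0,0,0.8,0,-0.6],[0,0,0,0,-0.6]]' 15|sed -n '2p;4p'; python3 -m handwheel '[[0,0,0,0,0],[0,0,0,0,0.3],[0,0,0,0,1],[0,0,0,0,1],[0,0,0,0,1]]' 15|sed -n '2p;4,6p'; python3 -m handwheel '[[0,0,0,0,1],[0,0,0,0,1],[0,0,0,0,1],[0,0,0,0,1]]' 15
```

```text
position: [0.6974, -0.1043, 0.0148]
contact_force: [-0.1, 0.0, 0.6]
position: [0.6979, -0.1042, 0.0162]
contact_force: [-0.3, 0.4, 0.0]
opening: 0.0425
finger_force: 0.0
time: 9.98
position: [0.6978, -0.1042, 0.0158]
orientation: [0.725, -0.688, 0.0, -0.0]
contact_force: [-1.4, 1.1, 4.8]
opening: 0.0369
finger_force: 15.0
```

```bash
python3 -m handwheel '[[0,0,-1.5,0,1],[0,0,-3,0,1],[0,0,-4,0,1],[0,0,-3,0,1],[1,1.5,-1.5,0,1]]'|sed -n '2p;5,6p'; python3 -m handwheel '[[2.2,3.2,0,0,1],[2.2,3.2,0,0,1],[2.2,3.2,0,0,1],[2.2,3.2,0,0,1],[2.2,3.2,0,0,1]]'|sed -n '2p;5,6p';python3 -m handwheel '[[1,1.6,0,0,1],[0,0,0,0,1],[0,0,0,0,1]]'|sed -n '2p;4,6p'
python3 - <<'E'
from h import *
from plant import ctrl
import pickle
s=ctrl.snapshot("wrist");st=ctrl.get_state();pickle.dump((s,st),open("w7.pkl","wb"))
cv2.imwrite("pics/w7.png",s["frame"][:,:,::-1]);q=proj(s,(.4345,-.312,.02));print(st["position"],st["qpos"].round(2),togo(st,(.4345,-.312)),q)
print(board(s,(int(q[0]),int(q[1])),55))
E
```

```text
position: [0.6865, -0.114, 0.1493]
opening: 0.0374
finger_force: 15.0
position: [0.527, -0.2338, 0.1448]
opening: 0.0369
finger_force: 15.0
position: [0.5127, -0.2447, 0.1454]
contact_force: [1.2, 0.9, 0.1]
opening: 0.0375
finger_force: 15.0
[ 0.51363459 -0.24418316  0.1453017 ] [-0.1   0.25 -0.34 -0.   -0.98  0.15] [ 6.37  8.25 -0.  ] (np.float64(413.18324552496165), np.float64(119.65974179736128))
((412.9195556640625, 112.4911117553711), (85.0659408569336, 91.33769226074219), array([ 0.4354, -0.3176]), 'hull circle mm', array([ 435.5, -316.5]), 35.9)
```

View pics/w7.png

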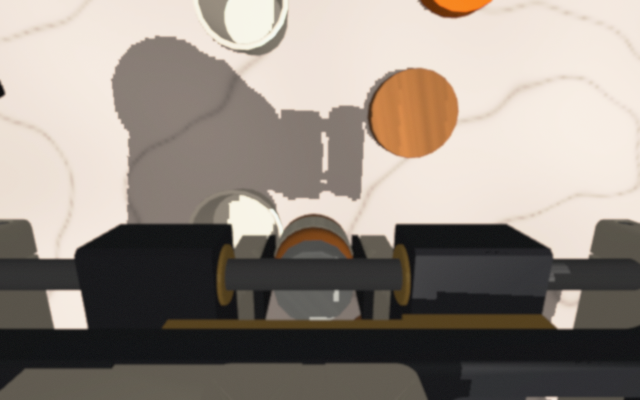

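The wrist view shows the small wooden board at (414,112), with hull radius 35.9 mm against 36. The orange one is at (455,0) and stays untouched. The small jar is held upright, its base's far edge at (313,214).

```bash
python3 - <<'E'
from h import *
import pickle
s,st=pickle.load(open("w7.pkl","rb"))
print(togo(st,plane(s,313,214.5,.1295))*10,togo(st,(.4355,-.3168)))
E
```

```text
[15.8  0.6  0. ] [ 6.85  8.17 -0.  ]
```

```bash
python3 -m handwheel '[[2.3,2.7,0,0,1],[2.3,2.7,0,0,1],[2.4,2.8,0,0,1],[0,0,2,0,1],[0,0,3,0,1]]'|sed -n '2p;4,6p'; python3 -m handwheel '[[0,0,2.5,0,1],[0,0,1.5,0,1],[0,0,0.5,0,1],[0,0,0,0,1],[0,0,0,0,1]]'|sed -n '1,2p;4,6p'
```

```text
position: [0.4373, -0.3197, 0.0973]
contact_force: [0.9, 0.3, -2.2]
opening: 0.0371
finger_force: 15.0
time: 11.95
position: [0.4363, -0.318, 0.0505]
contact_force: [-1.0, 0.2, -1.1]
opening: 0.0371
finger_force: 15.0
```

```bash
python3 -m handwheel '[[0,0,0.5,0,1],[0,0,0.4,0,1],[0,0,0.3,0,1],[0,0,0.1,0,1],[0,0,0,0,1]]'|sed -n '2p;4p'; python3 -m handwheel '[[0,0,0.1,0,1],[0,0,0,0,1]]'|sed -n '2p;4p'; python3 -m handwheel '[[0,0,0.1,0,1],[0,0,0,0,1]]'|sed -n '2p;4p'
```

```text
position: [0.4351, -0.3181, 0.0371]
contact_force: [-0.4, -0.1, -0.8]
position: [0.4353, -0.3182, 0.0363]
contact_force: [-0.0, -0.2, -1.1]
position: [0.4354, -0.3183, 0.0358]
contact_force: [-1.2, 0.9, 3.3]
```

```bash
python3 -m handwheel '[[0,0,0,0,0.1],[0,0,0,0,-0.2],[0,0,0,0,-0.4],[0,0,0,0,-0.4],[0,0,0,0,-0.4]]'|sed -n '2p;4,6p'; python3 -m handwheel '[[0,0,-1,0,-0.4],[0,0,-3,0,-0.4],[0,0,-4,0,-0.6],[0,0,-4,0,-1],[-4,0,-2,0,-1]]'|sed -n '1,2p';  python3 -m handwheel '[[-2,0,0,0,-1],[0,0,0,0,-1]]'|sed -n '2p'
python3 - <<'E'
from h import *
from plant import ctrl
import pickle
s=ctrl.snapshot("wrist");st=ctrl.get_state();pickle.dump((s,st),open("w8.pkl","wb"))
cv2.imwrite("pics/w8.png",s["frame"][:,:,::-1]);print(st["position"],st["qpos"].round(2),togo(st,(.445,.093)),proj(s,(.4355,-.3168,.02)),proj(s,(.4355,-.3168,.068)))
E
```

```text
position: [0.4353, -0.3181, 0.0351]
contact_force: [0.7, 0.1, -0.5]
opening: 0.0588
finger_force: 0.0
time: 13.53
position: [0.4358, -0.2849, 0.1794]
position: [0.4326, -0.2589, 0.1766]
[ 0.43250008 -0.25976546  0.17572189] [-0.15  0.12 -0.43 -0.   -1.02  0.21] [-3.516e+01 -3.150e+00 -1.000e-02] (np.float64(314.31126773150925), np.float64(125.35081018456208)) (np.float64(314.25302053043123), np.float64(127.3120342737261))
```

View pics/w8.png

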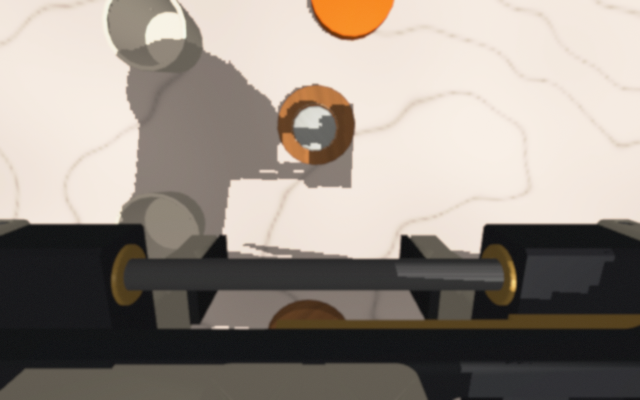

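The small jar's lid is at (315,128), inside its board at (315,124), so it is centred within about 2 mm. Now the large jar.

```bash
python3 -m handwheel '[[-2,0,0,0,-1],[-3.5,-0.3,0,0,-1],[-3.5,-0.3,0,0,-1],[-3.5,-0.3,0,0,-1],[-3.5,-0.3,0,0,-1]]'|sed -n '2p'
python3 -m handwheel '[[-3.5,-0.3,0,0,-1],[-3.5,-0.3,0,0,-1],[-3.5,-0.3,0,0,-1],[-3.5,-0.3,0,0,-1],[-3.5,-0.3,0,0,-1]]'|sed -n '2p'
python3 -m handwheel '[[-1.7,-0.5,0,-0.12,-1],[0,0,0,-0.12,-1],[0,0,0,-0.12,-1],[0,0,0,-0.12,-1],[0,0,0,-0.12,-1]]'|sed -n '2p'
python3 -m handwheel '[[0,0,0,-0.12,-1],[0,0,0,-0.12,-1],[0,0,0,-0.12,-1],[0,0,0,-0.12,-1],[0,0,0,-0.12,-1]]'|sed -n '2,3p'
python3 -m handwheel '[[0,0,0,0,-1],[0,0,0,0,-1]]'|sed -n '2,3p'
python3 - <<'E'
from h import *
from plant import ctrl
import pickle
s=ctrl.snapshot("wrist");st=ctrl.get_state();pickle.dump((s,st),open("w9.pkl","wb"))
cv2.imwrite("pics/w9.png",s["frame"][:,:,::-1]);print(st["position"],st["qpos"].round(2),togo(st,(.445,.093)),proj(s,(.445,.093,.076)))
print(lid(s,proj(s,(.445,.093,.076)),46,.076))
E
```

```text
position: [0.4357, -0.0997, 0.174]
position: [0.4417, 0.0764, 0.1741]
position: [0.446, 0.0921, 0.1738]
position: [0.4461, 0.0918, 0.1738]
orientation: [0.988, -0.156, -0.0, 0.0]
position: [0.4461, 0.0919, 0.1738]
orientation: [0.987, -0.161, -0.0, 0.0]
[0.44604668 0.0919902  0.17380341] [ 0.64  0.04 -0.53  0.   -1.01  0.61] [-0.13 -0.06 -0.  ] (np.float64(311.86068149354935), np.float64(204.7537647705991))
[(310.0, 201.0, 38.4, [0.4484, 0.0934])]
```

View pics/w9.png

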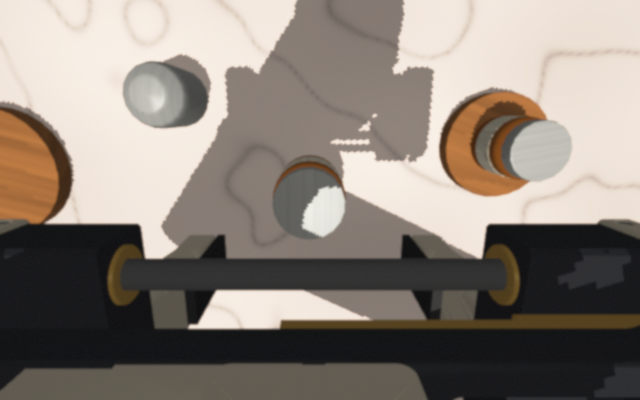

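The large jar's lid is at (309,202) and between the open fingers, with the shaker at (155,95) clear. I descend and grip.

```bash
python3 -m handwheel '[[0.1,-0.2,2,0,-1],[0,0,3,0,-1],[0,0,3,0,-1],[0,0,3,0,-1],[0,0,2,0,-1]]' 30|sed -n '2p;4p'; python3 -m handwheel '[[0,0,1.5,0,-1],[0,0,0.7,0,-1],[0,0,0,0,-1],[0,0,0,0,0.1],[0,0,0,0,1]]'|sed -n '2p;4,6p'; python3 -m handwheel '[[0,0,0,0,1],[0,0,0,0,1],[0,0,0,0,1],[0,0,0,0,1],[0,0,0,0,1]]'; python3 -m handwheel '[[0,0,0,0,1],[0,0,0,0,1]]'
```

```text
position: [0.4466, 0.0931, 0.0417]
contact_force: [0.4, 0.4, -0.2]
position: [0.4482, 0.0943, 0.0228]
contact_force: [-0.1, 0.0, 0.7]
opening: 0.0794
finger_force: 0.0
time: 16.88
position: [0.4481, 0.0943, 0.0226]
orientation: [0.987, -0.159, 0.001, -0.001]
contact_force: [-1.6, 0.9, 7.6]
opening: 0.0618
finger_force: 30.0
time: 17.05
position: [0.4481, 0.0943, 0.0226]
orientation: [0.987, -0.159, 0.001, -0.001]
contact_force: [-2.6, 1.0, 8.1]
opening: 0.0616
finger_force: 30.0
```

```bash
python3 -m handwheel '[[0,0,-1.5,0,1],[0,0,-3,0,1],[0,0,-4,0,1],[0,0,-4,0,1],[0,-1.5,-1.5,0,1]]'|sed -n '2p;4,6p'; python3 -m handwheel '[[0,-3.2,0,0,1],[0,-3.2,0,0,1],[0,-3.2,0,0,1],[0,-3.2,0,0,1],[0,-3.2,0,0,1]]'|sed -n '2p;5,6p';python3 -m handwheel '[[-1,-1.6,0,0,1],[0,0,0,0,1],[0,0,0,0,1]]'|sed -n '2p;4,6p'
python3 - <<'E'
from h import *
from plant import ctrl
import pickle
s=ctrl.snapshot("wrist");st=ctrl.get_state();pickle.dump((s,st),open("w10.pkl","wb"))
cv2.imwrite("pics/w10.png",s["frame"][:,:,::-1]);q=proj(s,(.556,.372,.02));print(st["position"],st["qpos"].round(2),togo(st,(.556,.372)),q)
print(board(s,(int(q[0]),int(q[1])),90))
E
```

```text
position: [0.4528, 0.1074, 0.1668]
contact_force: [1.0, 0.1, -4.0]
opening: 0.0616
finger_force: 30.0
position: [0.5019, 0.261, 0.1613]
opening: 0.0619
finger_force: 30.0
position: [0.4969, 0.2787, 0.1607]
contact_force: [-0.6, -0.7, -2.6]
opening: 0.0617
finger_force: 30.0
[0.49699545 0.27798572 0.16092113] [ 0.85  0.24 -0.31 -0.   -1.02  0.4 ] [  2.66 -10.78  -0.02] (np.float64(191.83568112570583), np.float64(161.31831374295942))
((194.95281982421875, 157.46530151367188), (129.2926483154297, 138.48329162597656), array([0.5583, 0.368 ]), 'hull circle mm', array([554.3, 368.7]), 60.4)
```

View pics/w10.png

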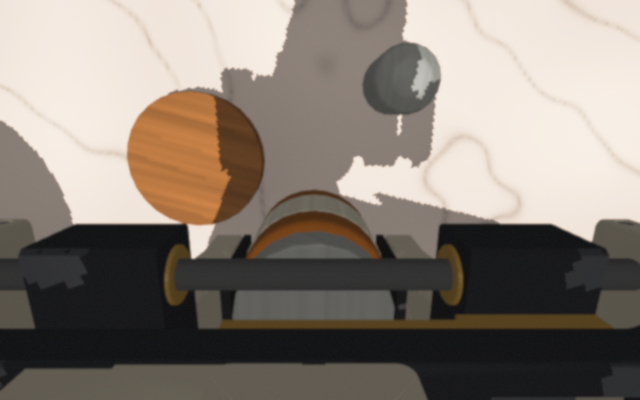

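The large board is at (195,158), with hull radius 60.4 mm against 60. The shaker stands at (402,78), and the held jar's base far edge is at (314,190).

```bash
python3 - <<'E'
from h import *
import pickle
s,st=pickle.load(open("w10.pkl","rb"))
print(togo(st,plane(s,314,190.5,.1383))*10,togo(st,(.555,.3688)))
E
```

```text
[26.8  0.1 -0. ] [  2.67 -10.44  -0.02]
```

```bash
python3 -m handwheel '[[0.9,-3.4,0,0,1],[1,-3.5,0,0,1],[1,-3.5,0,0,1],[0,0,2,0,1],[0,0,3,0,1]]'|sed -n '2p;4,6p'; python3 -m handwheel '[[0,0,2.5,0,1],[0,0,2,0,1],[0,0,1,0,1],[0,0,0,0,1],[0,0,0,0,1]]'|sed -n '1,2p;4,6p'
```

```text
position: [0.5605, 0.3699, 0.1137]
contact_force: [0.1, -1.0, -4.3]
opening: 0.0614
finger_force: 30.0
time: 19.02
position: [0.5583, 0.3674, 0.0572]
contact_force: [0.7, 0.1, -2.8]
opening: 0.0614
finger_force: 30.0
```

```bash
python3 -m handwheel '[[0,0,0.5,0,1],[0,0,0.4,0,1],[0,0,0.3,0,1],[0,0,0.1,0,1],[0,0,0,0,1]]'|sed -n '2p;4p'; python3 -m handwheel '[[0,0,0.1,0,1],[0,0,0,0,1]]'|sed -n '2p;4p'; python3 -m handwheel '[[0,0,0.1,0,1],[0,0,0,0,1]]'|sed -n '2p;4p'
```

```text
position: [0.5579, 0.368, 0.0438]
contact_force: [-0.2, 0.1, -2.9]
position: [0.5581, 0.3681, 0.0429]
contact_force: [-0.9, -0.2, -4.3]
position: [0.5581, 0.3681, 0.0428]
contact_force: [-2.9, -1.3, 3.5]
```

```bash
python3 -m handwheel '[[0,0,0,0,0.1],[0,0,0,0,-0.5],[0,0,0,0,-1],[0,0,0,0,-1],[0,0,0,0,-1]]'|sed -n '2p;4,6p'; python3 -m handwheel '[[0,0,0,0,-1],[0,0,-1,0,-1],[0,0,-3,0,-1],[0,0,-4,0,-1],[0,0,-4,0,-1]]'|sed -n '1,2p;5p';  python3 -m handwheel '[[-4,0,-2,0,-1],[-2,0,0,0,-1],[0,0,0,0,-1]]'|sed -n '2p'
python3 - <<'E'
from h import *
from plant import ctrl
s=ctrl.snapshot("wrist");st=ctrl.get_state()
t=ctrl.snapshot("scene")
a=cv2.resize(s["frame"][20:280,100:560],(560,316));b=cv2.resize(t["frame"][120:310,200:520],(560,280),interpolation=2) 
b=cv2.resize(t["frame"][115:310,200:520],(460,280))
o=np.zeros((596,560,3),np.uint8);o[:316]=a;o[316:,:460]=b
cv2.imwrite("pics/w11.png",o[:,:,::-1]);print(st["position"],st["opening"],"board/lid full px",proj(s,(.555,.3688,.02)),proj(s,(.555,.3688,.096)))
print(board(s,[int(x) for x in proj(s,(.555,.3688,.02))],85))
E
```

```text
position: [0.5583, 0.3682, 0.0418]
contact_force: [-0.6, 0.8, 0.2]
opening: 0.0803
finger_force: 0.0
time: 20.6
position: [0.5576, 0.3675, 0.163]
opening: 0.0875
position: [0.5017, 0.3876, 0.1839]
[0.50249579 0.38693482 0.18272693] 0.08754628624480758 board/lid full px (np.float64(314.9342788240162), np.float64(126.60193345164626)) (np.float64(314.97615325096854), np.float64(130.32018085533588))
((313.47088623046875, 123.63726043701172), (125.40960693359375, 128.58416748046875), array([0.558 , 0.3693]), 'hull circle mm', array([555.5, 370.1]), 58.7)
```

View pics/w11.png

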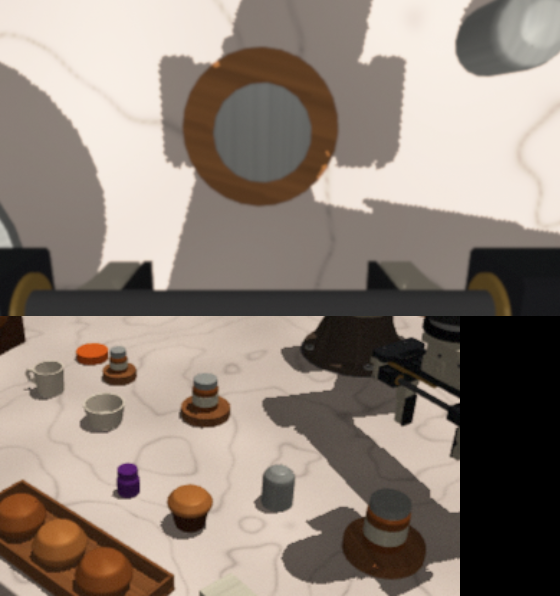

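The large jar's lid is at crop (262,132), which is (315,129) in the full picture against a predicted (315,130), so it is centred. The scene crop shows all three jars upright on their boards and nothing else disturbed. I hand the job in.

```bash
python3 -c "
from plant import ctrl
print(ctrl.sign_off())"
```

```text
the job is handed in; nothing more can be done
None
```

The three honey jars stand upright on their matching boards, each within about 2 mm of the middle in the wrist camera pictures; nothing else was touched, and I handed the job in at about 21 s.

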